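Index the vial carousel by one hole

ROBOT

A 6-joint arm with a two-finger parallel gripper is mounted at the origin on a cart in front of the work surface, level with it; the furniture and walls round the work are solid. World frame = base frame: x ahead of the robot, y to its left, z up, the work surface at z = 0. Lengths are in m, angles in degrees, forces in N, time in s.
With the tool pointing down it reaches from about 0.4 to 0.825 m from the base axis. Payload 7 kg.
Tool frame: the origin (TCP) lies between the finger pads; the fingertips stand 19 mm ahead of it and the grasp point (between the pads) is the TCP (r.finger_overhang is the distance from the TCP to the fingertips, in m); z points along the fingers, y is the direction in which the jaws open and shut (so a half turn about z gives the same grasp; the last joint's range is limited). The gripper opens to 88 mm and grips with 3 to 60 N. Pads are 19 mm wide; open, the fingers measure 130 mm over their backs; the gripper's body (78 mm by 193 mm) begins 47 mm behind the grasp point.
Start: joints at [-51.045, 20.546, 0.682, 0, -70.136, -16.507], TCP at [0.258, -0.624, 0.246] pointing down, gripper open.
Joint ranges: [-176.03, 176.03], [-82.01, 121.73], [-58.28, 71.71], [-173.87, 95.51], [-174.79, -0.11], [-173.66, 173.66]. Speed limits (degrees/s): [136.94, 136.94, 172.46, 180, 180, 180].

INTERFACE

Orientations are given as [roll, pitch, yaw] about the fixed x, y, z axes, in that order (R = Rz(yaw) Ry(pitch) Rx(roll)).
In Python, from plant import r, optics gives the robot as it stands. The module is installed in compiled form; this text tells all that it offers.
- The arm moves only by the tool step_arm, never from a script. Its argument "increments" is a list of rows, each an object of numbers: "tx", "ty", "tz": the shift along the world's x, y, z in mm; "ax", "ay", "az": the turn, a rotation vector about the world's x, y, z in degrees; "claw": the gripper command: -1 is shut, 1 is fully open, values between are in proportion. In form: [{"tx": .., "ty": .., "tz": .., "ax": .., "ay": .., "az": .., "claw": ..}, ...]. A call has 1 to 12 rows; each row shifts and turns the commanded pose from where the row before left it; what a row does not reach is not made up. A row lasts 1/10 s, in which the tool goes at most 50 mm and 8.59 degrees, less where a joint would pass 70% of its speed; a pose out of reach is approached as far as the arm can. A call with a gripper value outside its range is refused whole. The fingers move at their own pace and stop on an object; "newtons" is the grip in N (left out, the last holds). Time passes only in rows, so rows that do not move let the fingers close. It gives the time, the measured TCP pose, the force and the opening at its end, in the units of the state.
- r.get_state(): the state, without advancing time (a new reading comes with each control period).
- optics.capture(name): name is "scene" or "top"; returns a dict with "image" (420x560x3 uint8, blue, green, red), "depth" (420x560 float32, m along the optical axis (not along the pixel's ray), 0 where there is no reading), "fx", "fy", "cx", "cy" (pixels), "distortion" ([k1, k2, p1, p2, k3] as OpenCV has them; the pictures are not rectified), "R" (3x3) and "t" (3): a world point X has camera coordinates R X + t. Camera axes: x right, y down, z forward; pixel columns grow to the right and rows downward; lengths in m; the calibration is good to about 2 mm. A picture is of the moment at which its call begins.
- r.close_job(): hands the job in, once; it reports no verdict.
The state is a dict: "time_s": time; "joints": joint angles; "qd": joint speeds; "joint_torque": joint torques, N m; "tcp_pos": TCP position; "eef_rot": TCP orientation; "contact_force": force on the tool from outside, world axes, zero at the start; "moment": the same for the moment, N m; "gripper_width": finger opening in m.
Only numpy, scipy, OpenCV 4.12 (cv2) and the standard library are available. Lean on these libraries where they do the work, as an engineer would, in place of code of your own. Each camera call takes 0.05 s, during which the arm holds its last target. There are 200 camera calls.

TASK

Move the vial carousel on by one station: press its black spring plunger in with a fingertip, push it counter-clockwise (seen from above) to the next index hole without going past it, and let it spring up there so that the table is locked again. Pinch and lift nothing: the cap is only pushed, the vials ride along upright in their cups untouched, and everything else stays where it stands.

Things in the scene. Friction and masses are not known exactly. Their poses are not given: they have to be found in the camera images.
- carousel: Fixed round aluminium base of the vial carousel, 230 mm across, 30 mm high. Origin: centre of its underside, on the axis (z up) about which the table turns. Six index holes lie 60 degrees apart on a circle of 95 mm radius in its top face, joined by a narrow slot; the plunger starts in the hole at the base's own -x.
- reader (a point): Underside of the fixed black reader head, 26 mm across, 105 mm above the worktop, over a cup on the side away from the robot. It hangs from a grey arm (top 135 mm above the worktop) on a post 75 mm farther out from the turning axis. Keep clear of it.
- table (a joint): Turning angle of the white table (136 mm disc, six cups) with its index arm, rad: about 0 in the first hole, grows counter-clockwise seen from above, 1.047 (60 degrees) in the next hole. Each hole leaves about 0.015 rad of play. The unlocked table turns easily (1 to 2 N at the plunger) and stays where it is left.
- plunger (a joint): Travel of the spring plunger straight down, m: 0 = up (locked when in a hole), 0.012 = right in. 4 N starts it, 8.5 N presses it right in. Pressed in more than 0.0075 it clears the hole and the table can turn. Between holes the spring cannot raise it above about 0.0075; within about 4 mm of a hole's centre it springs up, centres itself and locks.
- plunger_top (a point): Centre of the plunger's flat round black cap, 36 mm across; top 82 mm above the worktop when up, 70 mm pressed in. It rides on the table's steel index arm, 95 mm from the turning axis. On its counter-clockwise (leading) side the arm carries an upright push tab, 36 mm wide, top at 107 mm, near face 23 mm from the cap's centre, against which a fingertip on the cap may push.
- next_hole (a point): Centre of the next index hole, 13 mm across, in the base's top face, 31 mm above the worktop: 60 degrees counter-clockwise of the first.
- vial_a: Glass sample vial with white screw cap, 21 mm across, 45 mm tall, standing loose in a cup of the table; its top is 88 mm above the worktop. Origin: centre of its underside, z up its length.
- cup_a (a point): Centre of the inner floor of the cup that holds vial_a, 42.5 mm above the worktop, 48 mm from the turning axis; the cup is 23 mm wide inside, 20 mm high.
- vial_b: Glass sample vial with red screw cap, 21 mm across, 45 mm tall, standing loose in a cup of the table; its top is 88 mm above the worktop. Origin: centre of its underside, z up its length.
- cup_b (a point): Centre of the inner floor of the cup that holds vial_b, 42.5 mm above the worktop, 48 mm from the turning axis; the cup is 23 mm wide inside, 20 mm high.
- vial_c: Glass sample vial with white screw cap, 21 mm across, 45 mm tall, standing loose in a cup of the table; its top is 88 mm above the worktop. Origin: centre of its underside, z up its length.
- cup_c (a point): Centre of the inner floor of the cup that holds vial_c, 42.5 mm above the worktop, 48 mm from the turning axis; the cup is 23 mm wide inside, 20 mm high.
- vial_d: Glass sample vial with white screw cap, 21 mm across, 45 mm tall, standing loose in a cup of the table; its top is 88 mm above the worktop. Origin: centre of its underside, z up its length.
- cup_d (a point): Centre of the inner floor of the cup that holds vial_d, 42.5 mm above the worktop, 48 mm from the turning axis; the cup is 23 mm wide inside, 20 mm high.
- jar_mint_a: Bystander: small jar with mint cap, 47 mm across, 83 mm tall, on the right, standing loose on the worktop. Origin: centre of its underside.
- jar_mint_b: Bystander: small jar with mint cap, 47 mm across, 83 mm tall, on the left, standing loose on the worktop. Origin: centre of its underside.
- petri_dish: Bystander: clear flat round dish with lid, 62 mm across, 15 mm high, standing loose on the worktop. Origin: centre of its underside.
- weight_50g: Bystander: small brass knob weight, 20 mm across, 35 mm tall, standing loose on the worktop. Origin: centre of its underside.
- timer: Bystander: flat white bench timer, 62 x 64 x 18 mm, standing loose on the worktop. Origin: centre of its underside.

How it is judged (in metres and radians):
On the way, in this order (a step that is already met when the one before it is completed fails the run):
1. the plunger is pressed in at the first hole (value of joint plunger above 0.0065 m and value of joint table between -0.08 and 0.15 rad), for 0.05 s.
2. the table is turning between the holes with the plunger in (value of joint plunger above 0.005 m and value of joint table between 0.3 and 0.85 rad), for 0.05 s.
At the end, for the whole second after the job is handed in: The table is locked and at rest in the next hole (1.047 +- 0.03 rad) with the plunger up (within 1.5 mm); all four vials stand in their cups (within 8 mm of the cup floor's centre, tilt under 0.2 rad), and each bystander is within 20 mm of where it stood (value of joint table between 1.017 and 1.077 rad and value of joint plunger below 0.0015 m and velocity of joint table between -0.03 and 0.03 rad/s and distance between vial_a and cup_a below 0.008 m and distance between vial_b and cup_b below 0.008 m and distance between vial_c and cup_c below 0.008 m and distance between vial_d and cup_d below 0.008 m and angle between each of vial_a, vial_b, vial_c, vial_d's own z axis and vertical below 0.2 rad and linear speed of each of vial_a, vial_b, vial_c, vial_d below 0.02 m/s and distance of each of jar_mint_a, jar_mint_b, petri_dish, weight_50g, timer from where it was at the start of the episode below 0.02 m); the robot touches nothing.
It fails at once if the table is turned backwards (past -0.12 rad) or well past the next hole (1.3 rad) (value of joint table below -0.12 rad or value of joint table above 1.3 rad).
It fails at once if the plunger's cap is taken between the fingers (distance between the grasp point and plunger_top below 0.012 m).
It fails at once if the fingers press on a vial (over 1 N) (contact force between the fingers and vial_a above 1 N or contact force between the fingers and vial_b above 1 N or contact force between the fingers and vial_c above 1 N or contact force between the fingers and vial_d above 1 N).
It fails at once if a vial is lifted or tipped (height (world z) of any of vial_a, vial_b, vial_c, vial_d above 0.06 m or angle between any of vial_a, vial_b, vial_c, vial_d's own z axis and vertical above 0.35 rad).
It fails at once if a bystander is lifted, moved or knocked over (distance of any of jar_mint_a, jar_mint_b, petri_dish, weight_50g, timer from where it was at the start of the episode above 0.03 m or angle between any of jar_mint_a, jar_mint_b, petri_dish, weight_50g, timer's own z axis and vertical above 0.5 rad).
It also fails if it takes over 38 s, if anything falls off the work surface, if the arm or the gripper's body presses on something with over 40 N, if the wrist force passes 120 N, or if a joint passes its speed limit or range.

## Working session

There is one attempt and no reset: what is moved stays moved. The work goes in short steps, Python scripts to look and compute and a tool call to move; the robot and the scene stay as the last step left them, time stands still between calls to the robot, and variables do not carry over. Pictures are saved under pics/ and viewed, about 8 in all and at most 12, crops included, and the job is handed in when it is done.

Besides the shell and the picture viewer there is one more tool, called after "Request:" as name(argument=value, ...), one argument or row to a line, values as JSON. step_arm: Moves the arm, as the interface text tells. Its arguments: {"type":"object","properties":{"increments":{"type":"array","items":{"type":"object","properties":{"tx":{"type":"number"},"ty":{"type":"number"},"tz":{"type":"number"},"ax":{"type":"number"},"ay":{"type":"number"},"az":{"type":"number"},"claw":{"type":"number"}}}},"newtons":{"type":"number"}},"required":["increments"]}

```bash
mkdir -p pics
cat > h.py <<'E'
import numpy as np, cv2
from plant import r, optics
def cap(name,fn=None):
    c=optics.capture(name)
    if fn: cv2.imwrite('pics/'+fn,c['image'])
    return c
def K(c): return np.array([[c['fx'],0,c['cx']],[0,c['fy'],c['cy']],[0,0,1.]])
def ray(c,px,z):
    "pixel(s) -> world points on plane z"
    p=cv2.undistortPoints(np.array(px,float).reshape(-1,1,2),K(c),np.array(c['distortion'])).reshape(-1,2)
    R=np.array(c['R']);t=np.array(c['t']).ravel()
    o=-R.T@t; d=np.c_[p,np.ones(len(p))]@R
    return o+d*((z-o[2])/d[:,2])[:,None]
def proj(c,X):
    R=np.array(c['R']);t=np.array(c['t'],float)
    return cv2.projectPoints(np.array(X,float).reshape(-1,3),cv2.Rodrigues(R)[0],t,K(c),np.array(c['distortion']))[0].reshape(-1,2)
E
python3 - <<'E'
from h import *
for n in('scene','top'):
    c=cap(n,n+'0.png'); print(n,-np.array(c['R']).T@np.array(c['t']).ravel(),c['fx'])
print(r.get_state(), r.finger_overhang)
E
```

```text
scene [-0.2776322   0.71351394  0.73926571] 494.89923520228905
top [0.45186625 0.285775   1.32038191] 483.9907702113773
{'time_s': 0.1, 'joints': array([-5.10456761e+01,  2.05869899e+01,  6.40335962e-01, -1.64160033e-02,
       -7.01363909e+01, -1.65060040e+01]), 'qd': array([-0.00776966, -0.04522444,  0.06695952,  0.14666746,  0.03182003,
        0.06691256]), 'joint_torque': array([-1.53244306e-03, -5.84162021e+01,  2.93754458e+01,  7.01560602e+00,
        1.02070600e-02, -4.16444470e-05]), 'tcp_pos': array([ 0.25755968, -0.62349841,  0.24473434]), 'eef_rot': array([ 1.79915992e+02, -8.79925164e-03, -1.57557263e+02]), 'contact_force': array([-0.08106316, -0.00460506, -0.81804893]), 'moment': array([-0.00248225,  0.0055441 ,  0.05031073]), 'gripper_width': 0.08762297747768473} 0.019
```

View pics/top0.png

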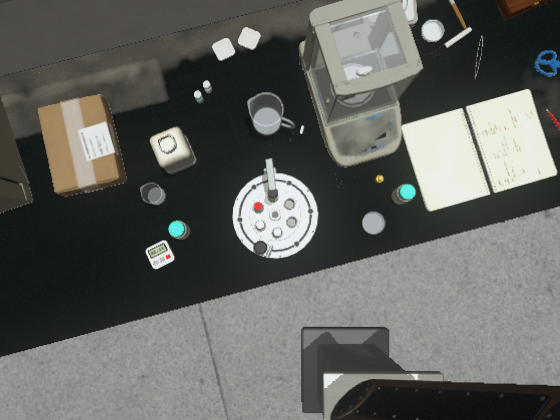

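View pics/scene0.png

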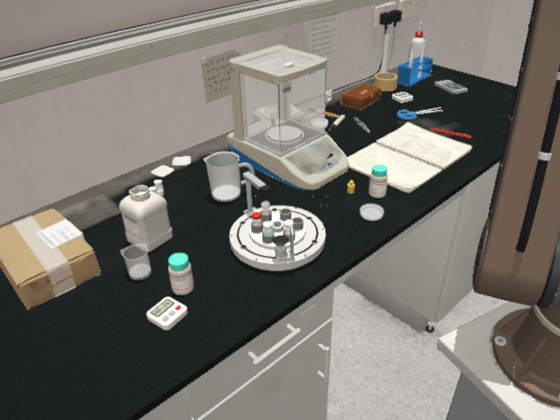

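Run:
```python
from h import *
c=cap('top'); im=c['image']
ax=proj(c,[[0.5,0.3,0],[0.6,0.3,0],[0.5,0.4,0]]);print(ax)
x0,y0=220,145
cv2.imwrite('pics/crop1.png',cv2.resize(im[y0:y0+130,x0:x0+115],None,fx=5,fy=5,interpolation=cv2.INTER_CUBIC)[:600])
g=cv2.cvtColor(im,cv2.COLOR_BGR2GRAY); m=np.uint8(g>90)*255
m[:168]=0
n,l,s,ce=cv2.connectedComponentsWithStats(m)
i=l[225,240]; print(s[i])
cs=cv2.findContours(np.uint8(l==i)*255,cv2.RETR_EXTERNAL,cv2.CHAIN_APPROX_NONE)[0]
h=max(cs,key=cv2.contourArea).reshape(-1,2)
P=ray(c,h,0.03)[:,:2]
# robust circle fit
from scipy.optimize import least_squares
f=least_squares(lambda q:np.hypot(*(P-q[:2]).T)-q[2],[*P.mean(0),.115],loss='soft_l1',f_scale=.001)
print(f.x, np.abs(f.fun).mean())
# mixed: dark cap
q=np.array([[261,247]]);w=ray(c,q,.082)[0];print(w, np.hypot(*(w[:2]-f.x[:2])), np.degrees(np.arctan2(*(w[:2]-f.x[:2])[::-1])))
```

```text
[[270.19805977 242.30491802]
 [270.1904704  205.84180385]
 [233.49730678 242.35825082]]
[ 232  168   87   91 5599]
[0.57307093 0.28689336 0.11415433] 0.003805260382362892
[0.48505816 0.32261375 0.082     ] 0.09498523196368795 157.9099974610766
```

View pics/crop1.png

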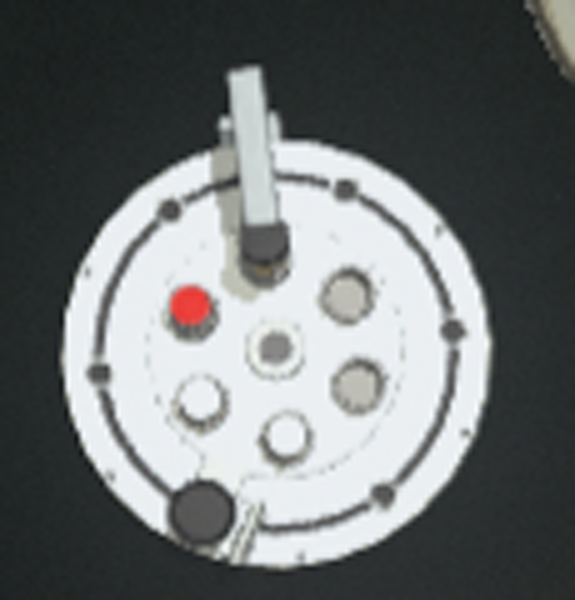

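Run:
```python
from h import *
c=cap('top')
px=lambda q:np.array(q,float)/5+[220,145]-.4
H=ray(c,px([[169,210],[345,188],[453,330],[384,495],[99,374]]),.031)[:,:2]
from scipy.optimize import least_squares
C=least_squares(lambda q:np.hypot(*(H-q[:2]).T)-.095,[.57,.29]).x
print('C',C,'ang',np.degrees(np.arctan2(*(H-C).T[::-1]))%360,np.hypot(*(H-C).T))
# cap by dark blob
im=c['image'];w=cv2.cvtColor(im,cv2.COLOR_BGR2GRAY)[238:256,252:270];m=np.uint8(w<110)
n,l,s,ce=cv2.connectedComponentsWithStats(m);i=l[9,9];p=ce[i]+[252,238];print(p,s[i])
q=ray(c,[px([202,514]),p],.082)[:,:2]
for k in q: print('cap',k,np.hypot(*(k-C)),np.degrees(np.arctan2(*(k-C)[::-1])))
```

```text
C [0.57245758 0.28707607] ang [ 37.15996636 337.2168282  276.71463862 216.54291968  97.38692066] [0.09554414 0.09546732 0.0952123  0.09600062 0.09566444]
[259.05454545 248.15757576] [  0   3  15  15 165]
cap [0.48404177 0.32516607] 0.09627151537633388 156.69336582262605
cap [0.48211365 0.32757699] 0.0990068221017508 155.85344334147837
```

Request:
step_arm(
  increments=[
    {"tx": 20,"ty": 32,"az": 4,"claw": -1},
    {"tx": 20,"ty": 32,"az": 4},
    {"tx": 20,"ty": 32,"az": 4},
    {"tx": 20,"ty": 32,"az": 4},
    {"tx": 20,"ty": 32,"az": 4},
    {"tx": 20,"ty": 32,"az": 4},
    {"tx": 20,"ty": 32,"az": 4},
    {"tx": 20,"ty": 32,"az": 4},
    {"tx": 20,"ty": 34,"az": 4},
    {"tx": 10,"ty": 34,"az": 4},
    {"tx": 0,"ty": 40,"az": 4},
    {"tx": 0,"ty": 40,"az": 0},
  ],
)

```text
$.increments[0]: bad value
```

Request:
step_arm(
  increments=[
    {"tx": 20,"ty": 32,"tz": 0,"ax": 0,"ay": 0,"az": 4,"claw": -1},
    {"tx": 20,"ty": 32,"tz": 0,"ax": 0,"ay": 0,"az": 4,"claw": -1},
    {"tx": 20,"ty": 32,"tz": 0,"ax": 0,"ay": 0,"az": 4,"claw": -1},
    {"tx": 20,"ty": 32,"tz": 0,"ax": 0,"ay": 0,"az": 4,"claw": -1},
    {"tx": 20,"ty": 32,"tz": 0,"ax": 0,"ay": 0,"az": 4,"claw": -1},
    {"tx": 20,"ty": 32,"tz": 0,"ax": 0,"ay": 0,"az": 4,"claw": -1},
    {"tx": 20,"ty": 32,"tz": 0,"ax": 0,"ay": 0,"az": 4,"claw": -1},
    {"tx": 20,"ty": 32,"tz": 0,"ax": 0,"ay": 0,"az": 4,"claw": -1},
    {"tx": 20,"ty": 34,"tz": 0,"ax": 0,"ay": 0,"az": 4,"claw": -1},
    {"tx": 10,"ty": 34,"tz": 0,"ax": 0,"ay": 0,"az": 4,"claw": -1},
    {"tx": 0,"ty": 40,"tz": 0,"ax": 0,"ay": 0,"az": 4,"claw": -1},
    {"tx": 0,"ty": 40,"tz": 0,"ax": 0,"ay": 0,"az": 0,"claw": -1},
  ],
)

```text
time_s: 1.4
tcp_pos: [0.4477, -0.2183, 0.2452]
eef_rot: [180.0, -0.0, -113.4]
contact_force: [0.8, 0.2, 0.5]
gripper_width: 0.0015
```

Request:
step_arm(
  increments=[
    {"tx": 0,"ty": 45,"tz": 0,"ax": 0,"ay": 0,"az": 0,"claw": -1},
    {"tx": 0,"ty": 45,"tz": 0,"ax": 0,"ay": 0,"az": 0,"claw": -1},
    {"tx": 0,"ty": 45,"tz": 0,"ax": 0,"ay": 0,"az": 0,"claw": -1},
    {"tx": 0,"ty": 45,"tz": 0,"ax": 0,"ay": 0,"az": 0,"claw": -1},
    {"tx": 4,"ty": 45,"tz": 0,"ax": 0,"ay": 0,"az": 0,"claw": -1},
    {"tx": 4,"ty": 45,"tz": 0,"ax": 0,"ay": 0,"az": 0,"claw": -1},
    {"tx": 4,"ty": 45,"tz": 0,"ax": 0,"ay": 0,"az": 0,"claw": -1},
    {"tx": 4,"ty": 45,"tz": -10,"ax": 0,"ay": 0,"az": 0,"claw": -1},
    {"tx": 4,"ty": 45,"tz": -15,"ax": 0,"ay": 0,"az": 0,"claw": -1},
    {"tx": 4,"ty": 45,"tz": -15,"ax": 0,"ay": 0,"az": 0,"claw": -1},
    {"tx": 4,"ty": 45,"tz": -20,"ax": 0,"ay": 0,"az": 0,"claw": -1},
    {"tx": 4,"ty": 40,"tz": -20,"ax": 0,"ay": 0,"az": 0.4,"claw": -1},
  ],
)

```text
time_s: 2.6
tcp_pos: [0.4796, 0.3175, 0.165]
eef_rot: [-180.0, 0.0, -113.1]
contact_force: [0.5, -0.3, -0.2]
gripper_width: 0.0004
```

Request:
step_arm(
  increments=[
    {"tx": 0,"ty": 0,"tz": -12,"ax": 0,"ay": 0,"az": 0,"claw": -1},
    {"tx": 0,"ty": 0,"tz": -12,"ax": 0,"ay": 0,"az": 0,"claw": -1},
    {"tx": 0,"ty": 0,"tz": 0,"ax": 0,"ay": 0,"az": 0,"claw": -1},
  ],
)

```text
time_s: 2.9
tcp_pos: [0.4787, 0.3137, 0.1397]
eef_rot: [179.9, -0.2, -113.2]
contact_force: [-0.4, 0.3, 0.4]
gripper_width: 0.0001
```

Run:
```python
from h import *
c=cap('scene');d=cap('top')
a=c['image'][170:290,215:345];b=d['image'][145:275,200:330]
a=cv2.resize(a,(400,370),interpolation=2);b=cv2.resize(b,(390,370),interpolation=2)
cv2.imwrite('pics/n1.png',np.hstack([a,b])); print(r.get_state()['tcp_pos'],r.get_state()['joints'])
```

```text
[0.47984793 0.31425034 0.14197245] [ 5.27630423e+01  1.61884808e+01 -2.02823215e+01  1.37180655e-02
 -5.35310185e+01 -7.59669109e+01]
```

View pics/n1.png

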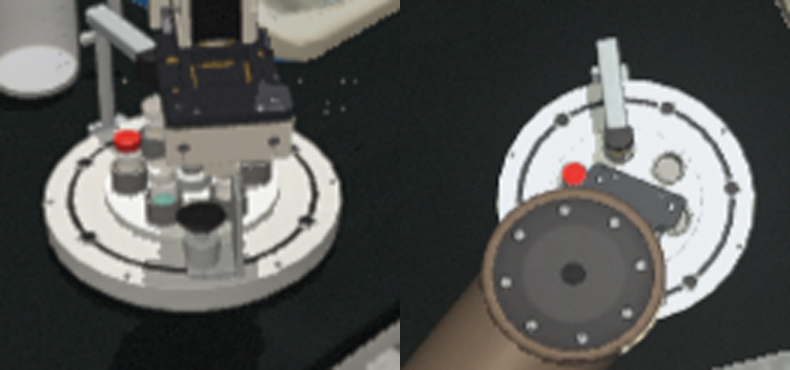

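Request:
step_arm(
  increments=[
    {"tx": 0,"ty": 0,"tz": 0,"ax": 0,"ay": 0,"az": 0,"claw": -1},
    {"tx": 0,"ty": 0,"tz": 0,"ax": 0,"ay": 0,"az": 0,"claw": -1},
  ],
)

```text
time_s: 3.2
tcp_pos: [0.4802, 0.3149, 0.1427]
eef_rot: [-180.0, 0.1, -113.2]
contact_force: [0.4, 0.4, -0.2]
gripper_width: 0.0004
```

Run:
```python
from h import *
c=cap('scene'); im=c['image']
s=r.get_state(); T=s['tcp_pos']; print(T,s['contact_force'])
u=np.array([-.9205,.3907,0]);t=np.array([-.3907,-.9205,0])
pts=np.array([T,T-[0,0,.019],T-[0,0,.019]+.021*u,T-[0,0,.019]-.021*u,T+[0,0,.047],[.4850,.3242,.082],[.4850,.3242,.082]+.023*t+[0,0,.025]])
p=proj(c,pts);print(p.round(1))
a=cv2.resize(im[170:290,215:345],None,fx=5,fy=5,interpolation=2)
for k in p: cv2.drawMarker(a,tuple(int(v) for v in (k-[215,170])*5+2),(0,0,255),0,12,1)
cv2.imwrite('pics/n2.png',a)
```

```text
[0.48010451 0.31497359 0.14258197] [ 0.8268222  -0.26627669  0.48664296]
[[284.7 215. ]
 [284.9 222.3]
 [285.8 228.1]
 [283.9 216.7]
 [284.3 196.2]
 [280.4 237.9]
 [290.8 227.9]]
```

View pics/n2.png

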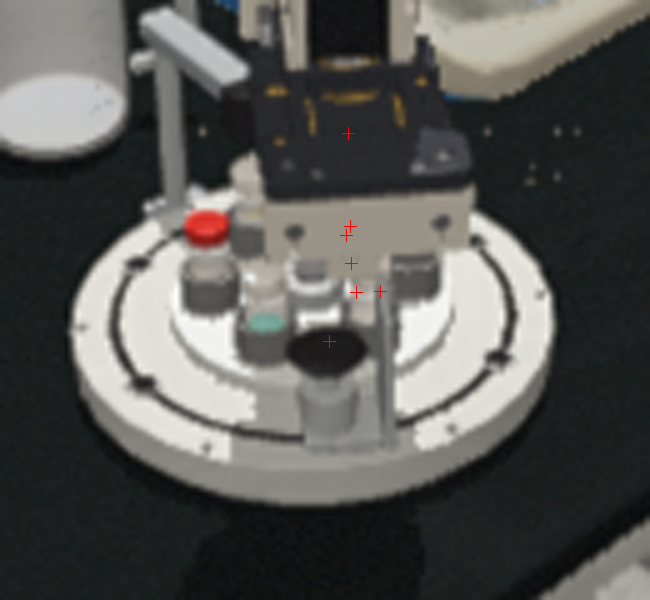

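Request:
step_arm(
  increments=[
    {"tx": 0,"ty": 3,"tz": -8,"ax": 0,"ay": 0,"az": 0,"claw": -1},
    {"tx": 0,"ty": 0,"tz": -10,"ax": 0,"ay": 0,"az": 0,"claw": -1},
    {"tx": 0,"ty": 0,"tz": -10,"ax": 0,"ay": 0,"az": 0,"claw": -1},
    {"tx": 0,"ty": 0,"tz": -8,"ax": 0,"ay": 0,"az": 0,"claw": -1},
    {"tx": 0,"ty": 0,"tz": 0,"ax": 0,"ay": 0,"az": 0,"claw": -1},
    {"tx": 0,"ty": 0,"tz": 0,"ax": 0,"ay": 0,"az": 0,"claw": -1},
  ],
)

```text
time_s: 3.85
tcp_pos: [0.4797, 0.318, 0.1051]
eef_rot: [180.0, -0.1, -113.1]
contact_force: [-0.3, 0.5, 1.5]
gripper_width: 0.0002
```

Request:
step_arm(
  increments=[
    {"tx": 0,"ty": 0,"tz": -3,"ax": 0,"ay": 0,"az": 0,"claw": -1},
    {"tx": 0,"ty": 0,"tz": -2,"ax": 0,"ay": 0,"az": 0,"claw": -1},
    {"tx": 0,"ty": 0,"tz": -2,"ax": 0,"ay": 0,"az": 0,"claw": -1},
    {"tx": 0,"ty": 0,"tz": 0,"ax": 0,"ay": 0,"az": 0,"claw": -1},
  ],
)

```text
time_s: 4.25
tcp_pos: [0.48, 0.3184, 0.0989]
eef_rot: [-180.0, 0.0, -113.1]
contact_force: [-0.7, -0.5, 4.9]
gripper_width: 0.0003
```

Request:
step_arm(
  increments=[
    {"tx": 0,"ty": 0,"tz": -2,"ax": 0,"ay": 0,"az": 0,"claw": -1},
    {"tx": 0,"ty": 0,"tz": -2,"ax": 0,"ay": 0,"az": 0,"claw": -1},
    {"tx": 0,"ty": 0,"tz": 0,"ax": 0,"ay": 0,"az": 0,"claw": -1},
    {"tx": 0,"ty": 0,"tz": 0,"ax": 0,"ay": 0,"az": 0,"claw": -1},
  ],
)

```text
time_s: 4.65
tcp_pos: [0.48, 0.3185, 0.0952]
eef_rot: [-180.0, 0.1, -113.1]
contact_force: [-1.1, 0.5, 6.0]
gripper_width: 0.0005
```

Request:
step_arm(
  increments=[
    {"tx": 0,"ty": 0,"tz": -2,"ax": 0,"ay": 0,"az": 0,"claw": -1},
    {"tx": 0,"ty": 0,"tz": -2,"ax": 0,"ay": 0,"az": 0,"claw": -1},
    {"tx": 0,"ty": 0,"tz": -1,"ax": 0,"ay": 0,"az": 0,"claw": -1},
    {"tx": 0,"ty": 0,"tz": 0,"ax": 0,"ay": 0,"az": 0,"claw": -1},
    {"tx": 0,"ty": 0,"tz": 0,"ax": 0,"ay": 0,"az": 0,"claw": -1},
  ],
)

```text
time_s: 5.15
tcp_pos: [0.4801, 0.3186, 0.0904]
eef_rot: [-180.0, 0.1, -113.1]
contact_force: [-2.2, -0.1, 7.2]
gripper_width: 0.0006
```

Run:
```python
from h import *
s=r.get_state();print(s['tcp_pos'],s['contact_force'])
C=np.array([.57246,.28708]);p=s['tcp_pos'][:2]-C
a0=np.degrees(np.arctan2(p[1],p[0]));R=np.hypot(*p);print(a0,R)
prev=p
for d in range(4,69,4):
    a=np.radians(a0+d);q=R*np.array([np.cos(a),np.sin(a)]);print(d,((q-prev)*1000).round(1));prev=q
```

```text
[0.48005257 0.31858517 0.09041322] [-2.23373014 -0.05247626  7.19077534]
161.1738278634236 0.09763046916086367
4 [-2.  -6.5]
8 [-1.5 -6.6]
12 [-1.  -6.7]
16 [-0.6 -6.8]
20 [-0.1 -6.8]
24 [ 0.4 -6.8]
28 [ 0.9 -6.8]
32 [ 1.3 -6.7]
36 [ 1.8 -6.6]
40 [ 2.2 -6.4]
44 [ 2.7 -6.3]
48 [ 3.1 -6.1]
52 [ 3.5 -5.8]
56 [ 3.9 -5.6]
60 [ 4.3 -5.3]
64 [ 4.7 -5. ]
68 [ 5.  -4.6]
```

Request:
step_arm(
  increments=[
    {"tx": 0,"ty": 0,"tz": -1,"ax": 0,"ay": 0,"az": 0,"claw": -1},
    {"tx": -1,"ty": -3.2,"tz": 0,"ax": 0,"ay": 0,"az": 2,"claw": -1},
    {"tx": -1,"ty": -3.3,"tz": 0,"ax": 0,"ay": 0,"az": 2,"claw": -1},
    {"tx": -0.8,"ty": -3.3,"tz": 0,"ax": 0,"ay": 0,"az": 2,"claw": -1},
    {"tx": -0.7,"ty": -3.3,"tz": 0,"ax": 0,"ay": 0,"az": 2,"claw": -1},
    {"tx": 0,"ty": 0,"tz": 0,"ax": 0,"ay": 0,"az": 0,"claw": -1},
  ],
)

```text
time_s: 5.75
tcp_pos: [0.4767, 0.3055, 0.0896]
eef_rot: [-179.9, 0.1, -105.1]
contact_force: [-1.7, 0.1, 8.5]
gripper_width: 0.0004
```

Request:
step_arm(
  increments=[
    {"tx": -0.5,"ty": -3.3,"tz": 0,"ax": 0,"ay": 0,"az": 2,"claw": -1},
    {"tx": -0.5,"ty": -3.4,"tz": 0,"ax": 0,"ay": 0,"az": 2,"claw": -1},
    {"tx": -0.3,"ty": -3.4,"tz": 0,"ax": 0,"ay": 0,"az": 2,"claw": -1},
    {"tx": -0.3,"ty": -3.4,"tz": 0,"ax": 0,"ay": 0,"az": 2,"claw": -1},
    {"tx": 0,"ty": 0,"tz": 0,"ax": 0,"ay": 0,"az": 0,"claw": -1},
  ],
)

```text
time_s: 6.25
tcp_pos: [0.4752, 0.292, 0.0897]
eef_rot: [-179.9, 0.1, -97.1]
contact_force: [-0.7, -0.4, 7.6]
gripper_width: 0.0003
```

Run:
```python
from h import *
c=cap('scene'); print(r.get_state()['contact_force'],r.get_state()['tcp_pos'])
cv2.imwrite('pics/n3.png',cv2.resize(c['image'][170:290,215:345],None,fx=5,fy=5,interpolation=2))
```

```text
[-1.54283068 -0.01306833  7.23922239] [0.47516735 0.29194798 0.08962572]
```

View pics/n3.png

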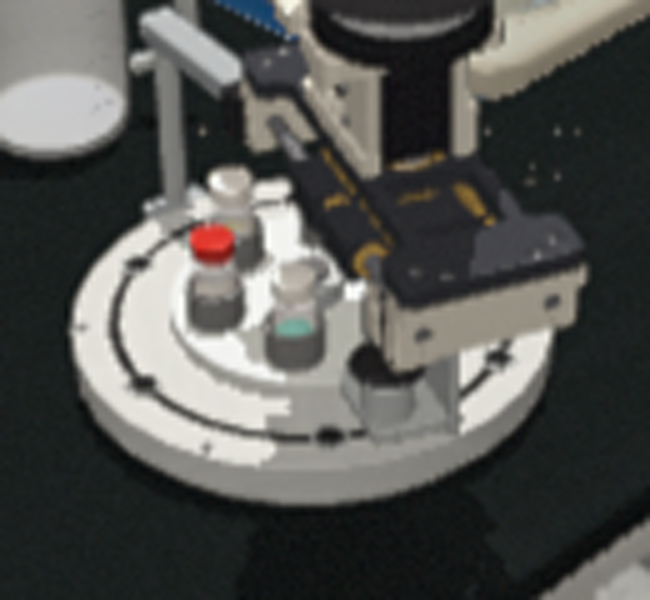

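Request:
step_arm(
  increments=[
    {"tx": -0.1,"ty": -6.8,"tz": 0,"ax": 0,"ay": 0,"az": 4,"claw": -1},
    {"tx": 0.4,"ty": -6.8,"tz": 0,"ax": 0,"ay": 0,"az": 4,"claw": -1},
    {"tx": 0.9,"ty": -6.8,"tz": 0,"ax": 0,"ay": 0,"az": 4,"claw": -1},
    {"tx": 1.3,"ty": -6.7,"tz": 0,"ax": 0,"ay": 0,"az": 4,"claw": -1},
    {"tx": 1.8,"ty": -6.6,"tz": 0,"ax": 0,"ay": 0,"az": 4,"claw": -1},
    {"tx": 0,"ty": 0,"tz": 0,"ax": 0,"ay": 0,"az": 0,"claw": -1},
  ],
)

```text
time_s: 6.9
tcp_pos: [0.4801, 0.2581, 0.0898]
eef_rot: [-179.9, 0.1, -77.0]
contact_force: [0.1, -0.3, 7.9]
gripper_width: 0.0004
```

Request:
step_arm(
  increments=[
    {"tx": 2.2,"ty": -6.4,"tz": 0,"ax": 0,"ay": 0,"az": 4,"claw": -1},
    {"tx": 2.7,"ty": -6.3,"tz": 0,"ax": 0,"ay": 0,"az": 4,"claw": -1},
    {"tx": 3.1,"ty": -6.1,"tz": 0,"ax": 0,"ay": 0,"az": 4,"claw": -1},
    {"tx": 1.8,"ty": -2.9,"tz": 0,"ax": 0,"ay": 0,"az": 2,"claw": -1},
    {"tx": 0,"ty": 0,"tz": 0,"ax": 0,"ay": 0,"az": 0,"claw": -1},
    {"tx": 0,"ty": 0,"tz": 0,"ax": 0,"ay": 0,"az": 0,"claw": -1},
  ],
)

```text
time_s: 7.5
tcp_pos: [0.4902, 0.237, 0.0899]
eef_rot: [-179.8, 0.0, -63.1]
contact_force: [1.7, -0.2, 7.5]
gripper_width: 0.0002
```

Run:
```python
from h import *
c=cap('scene'); s=r.get_state();print(s['contact_force'],s['tcp_pos'],s['eef_rot'])
C=np.array([.57246,.28708]);p=s['tcp_pos'][:2]-C
print(np.degrees(np.arctan2(p[1],p[0]))%360-157,np.hypot(*p))
for g in (40,45,50,55): # predicted cap-centre px for table angle g
    a=np.radians(157+g);print(g,((proj(c,[*(C+.095*np.array([np.cos(a),np.sin(a)])),.071])-[215,170])*5).round())
cv2.imwrite('pics/n4.png',cv2.resize(c['image'][170:290,215:345],None,fx=5,fy=5,interpolation=2))
```

```text
[ 0.92273627 -0.2274306   7.98260034] [0.49016322 0.23701321 0.08990672] [-1.79797757e+02  1.91217753e-02 -6.31161905e+01]
54.315021608516446 0.09632986953614368
40 [[459. 319.]]
45 [[471. 310.]]
50 [[481. 302.]]
55 [[490. 292.]]
```

View pics/n4.png

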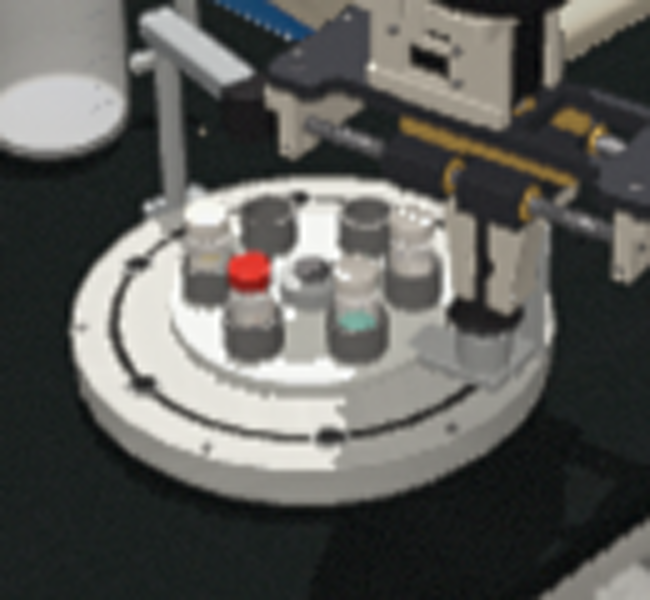

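Request:
step_arm(
  increments=[
    {"tx": 0,"ty": 0,"tz": 3,"ax": 0,"ay": 0,"az": 0,"claw": -1},
    {"tx": 0,"ty": 0,"tz": 3,"ax": 0,"ay": 0,"az": 0,"claw": -1},
    {"tx": 1.8,"ty": -2.8,"tz": 0,"ax": 0,"ay": 0,"az": 2,"claw": -1},
    {"tx": 1.9,"ty": -2.7,"tz": 0,"ax": 0,"ay": 0,"az": 2,"claw": -1},
    {"tx": 2,"ty": -2.6,"tz": 0,"ax": 0,"ay": 0,"az": 2,"claw": -1},
    {"tx": 0,"ty": 0,"tz": 0,"ax": 0,"ay": 0,"az": 0,"claw": -1},
    {"tx": 0,"ty": 0,"tz": 0,"ax": 0,"ay": 0,"az": 0,"claw": -1},
  ],
)

```text
time_s: 8.25
tcp_pos: [0.4943, 0.2279, 0.0944]
eef_rot: [180.0, -0.0, -57.2]
contact_force: [0.3, 0.1, 1.1]
gripper_width: 0.0005
```

Request:
step_arm(
  increments=[
    {"tx": 1,"ty": -1.3,"tz": 0,"ax": 0,"ay": 0,"az": 1,"claw": -1},
    {"tx": 1,"ty": -1.3,"tz": 0,"ax": 0,"ay": 0,"az": 1,"claw": -1},
    {"tx": 1,"ty": -1.3,"tz": 0,"ax": 0,"ay": 0,"az": 1,"claw": -1},
    {"tx": 0,"ty": 0,"tz": 0,"ax": 0,"ay": 0,"az": 0,"claw": -1},
    {"tx": 0,"ty": 0,"tz": 0,"ax": 0,"ay": 0,"az": 0,"claw": -1},
  ],
)

```text
time_s: 8.75
tcp_pos: [0.4977, 0.2239, 0.095]
eef_rot: [-180.0, -0.0, -54.1]
contact_force: [0.2, -0.9, 6.8]
gripper_width: 0.0005
```

Run:
```python
from h import *
c=cap('scene'); s=r.get_state();print(s['contact_force'],s['tcp_pos'],s['eef_rot'])
C=np.array([.57246,.28708]);p=s['tcp_pos'][:2]-C
print(np.degrees(np.arctan2(p[1],p[0]))%360-157,np.hypot(*p))
cv2.imwrite('pics/n5.png',cv2.resize(c['image'][170:290,215:345],None,fx=5,fy=5,interpolation=2))
```

```text
[-0.53858703 -2.12123764  5.2842845 ] [0.49771139 0.22395391 0.09498174] [-1.79983383e+02 -2.46512819e-02 -5.41431534e+01]
63.18148895743087 0.09783791689685453
```

View pics/n5.png

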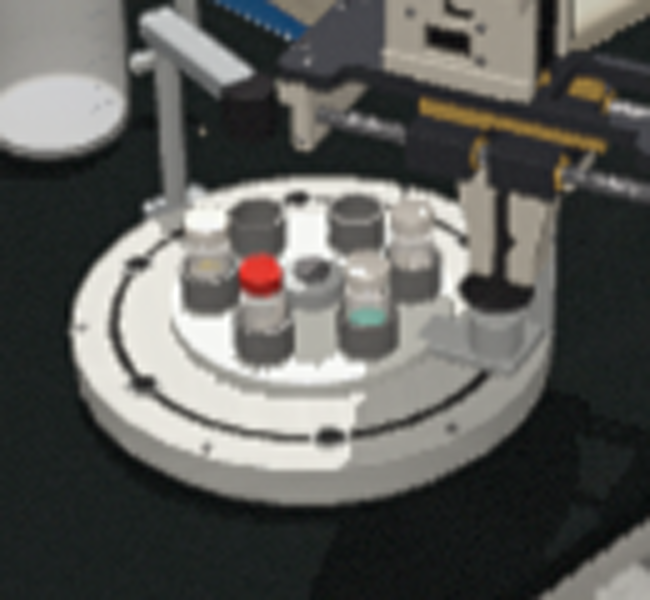

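Request:
step_arm(
  increments=[
    {"tx": 0,"ty": 0,"tz": 2,"ax": 0,"ay": 0,"az": 0,"claw": -1},
    {"tx": 0,"ty": 0,"tz": 1,"ax": 0,"ay": 0,"az": 0,"claw": -1},
    {"tx": 0,"ty": 0,"tz": 0,"ax": 0,"ay": 0,"az": 0,"claw": -1},
    {"tx": 0,"ty": 0,"tz": 0,"ax": 0,"ay": 0,"az": 0,"claw": -1},
  ],
)

```text
time_s: 9.2
tcp_pos: [0.498, 0.2236, 0.0983]
eef_rot: [-180.0, -0.1, -54.1]
contact_force: [1.2, -4.0, 7.7]
gripper_width: 0.0005
```

Request:
step_arm(
  increments=[
    {"tx": 0,"ty": 0,"tz": 2,"ax": 0,"ay": 0,"az": 0,"claw": -1},
    {"tx": 0,"ty": 0,"tz": 2,"ax": 0,"ay": 0,"az": 0,"claw": -1},
    {"tx": 0,"ty": 0,"tz": 2,"ax": 0,"ay": 0,"az": 0,"claw": -1},
    {"tx": 0,"ty": 0,"tz": 0,"ax": 0,"ay": 0,"az": 0,"claw": -1},
  ],
)

```text
time_s: 9.6
tcp_pos: [0.4972, 0.2244, 0.1035]
eef_rot: [180.0, 0.0, -54.2]
contact_force: [-0.3, 0.3, -1.0]
gripper_width: 0.0007
```

Run:
```python
from h import *
c=cap('scene'); s=r.get_state();print(s['contact_force'],s['tcp_pos'])
C=np.array([.57246,.28708])
for g in (56,60):
  for z in(.0745,.082):
    a=np.radians(157+g);print(g,z,((proj(c,[*(C+.095*np.array([np.cos(a),np.sin(a)])),z])-[215,170])*5).round())
cv2.imwrite('pics/n6.png',cv2.resize(c['image'][190:270,265:345],None,fx=7,fy=7,interpolation=2))
```

```text
[-0.25426683  0.29564266  0.28717313] [0.49719328 0.22428824 0.10342164]
56 0.0745 [[492. 284.]]
56 0.082 [[492. 271.]]
60 0.0745 [[498. 276.]]
60 0.082 [[498. 263.]]
```

View pics/n6.png

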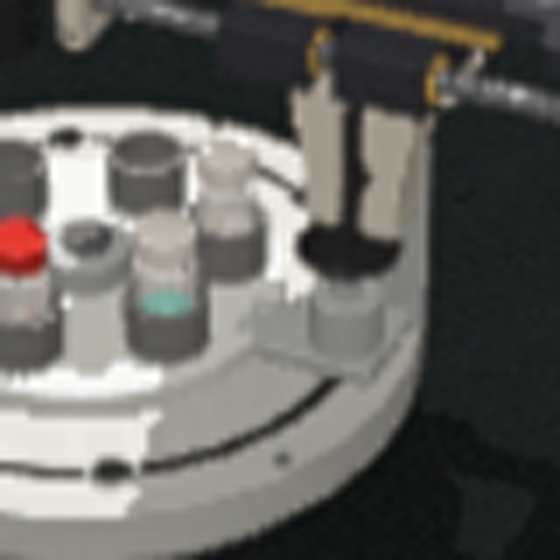

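Request:
step_arm(
  increments=[
    {"tx": 0,"ty": 0,"tz": 4,"ax": 0,"ay": 0,"az": 0,"claw": -1},
    {"tx": 0,"ty": 0,"tz": 10,"ax": 0,"ay": 0,"az": 0,"claw": -1},
    {"tx": 0,"ty": 0,"tz": 20,"ax": 0,"ay": 0,"az": 0,"claw": -1},
    {"tx": 0,"ty": 0,"tz": 30,"ax": 0,"ay": 0,"az": 0,"claw": -1},
    {"tx": 0,"ty": -30,"tz": 30,"ax": 0,"ay": 0,"az": 0,"claw": -1},
    {"tx": 0,"ty": -40,"tz": 30,"ax": 0,"ay": 0,"az": 0,"claw": -1},
    {"tx": 0,"ty": -40,"tz": 0,"ax": 0,"ay": 0,"az": 0,"claw": -1},
    {"tx": 0,"ty": -45,"tz": 0,"ax": 0,"ay": 0,"az": 0,"claw": -1},
    {"tx": 0,"ty": -45,"tz": 0,"ax": 0,"ay": 0,"az": 0,"claw": -1},
    {"tx": 0,"ty": -45,"tz": 0,"ax": 0,"ay": 0,"az": 0,"claw": -1},
    {"tx": 0,"ty": -45,"tz": 0,"ax": 0,"ay": 0,"az": 0,"claw": -1},
    {"tx": 0,"ty": -30,"tz": 0,"ax": 0,"ay": 0,"az": 0,"claw": -1},
  ],
)

```text
time_s: 10.85
tcp_pos: [0.497, -0.0982, 0.2286]
eef_rot: [-180.0, -0.0, -54.2]
contact_force: [0.2, -0.1, 0.8]
gripper_width: 0.0006
```

Run:
```python
from h import *
d=cap('top');c=cap('scene'); s=r.get_state();print(s['contact_force'],s['tcp_pos'])
C=np.array([.57246,.28708]);a=np.radians(217)
X=[*(C+.095*np.array([np.cos(a),np.sin(a)])),.082]
b=cv2.resize(d['image'][145:275,215:335],(400,433),interpolation=2)
e=cv2.resize(c['image'][170:300,215:345],(400,433),interpolation=2)
print((proj(d,X)-[215,145])*3.33,(proj(c,X)-[215,170])*3.08+[400,0])
cv2.imwrite('pics/n7.png',np.hstack([b,e]))
```

```text
[ 0.07281188  0.12122523 -0.65830893] [ 0.49702426 -0.09875252  0.22829578]
[[273.92885654 324.45169055]] [[706.9665023  161.90789912]]
```

View pics/n7.png

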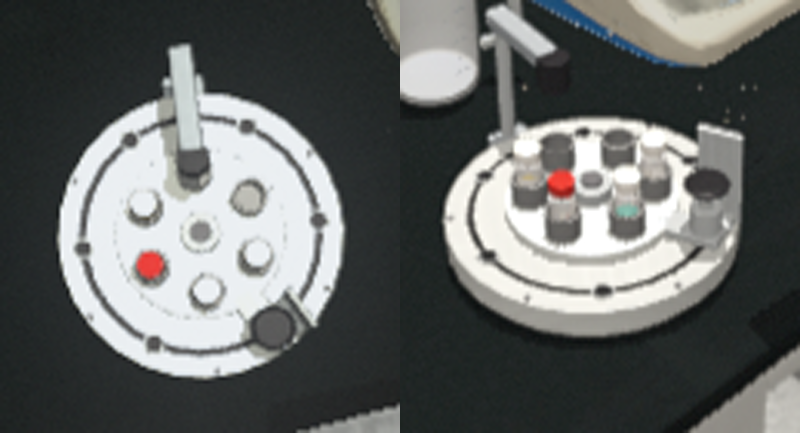

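Run:
```python
from h import *
c=cap('scene');d=cap('top');C=np.array([.57246,.28708])
def cen(im,p,h=13):
    x,y=np.int32(p).ravel();w=cv2.cvtColor(im,cv2.COLOR_BGR2GRAY)[y-h:y+h,x-h:x+h]
    n,l,s,ce=cv2.connectedComponentsWithStats(np.uint8(w<75));i=l[h+2,h]
    return ce[i]+[x-h,y-h],s[i]
for nm,cc in(('scene',c),('top',d)):
  for im,g in((cv2.imread(f'pics/{nm}0.png'),0),(cc['image'],60)):
    a=np.radians(157+g);X=[*(C+.095*np.array([np.cos(a),np.sin(a)])),.082]
    p=proj(cc,X)[0];q,s=cen(im,p);print(nm,g,p.round(2),q.round(2),(q-p).round(2),s)
    if nm=='top':
        w=ray(cc,[q],.082)[0,:2]-C;print(np.degrees(np.arctan2(*w[::-1]))%360-157,np.hypot(*w))
im0,im1=cv2.imread('pics/top0.png'),d['image']
df=np.uint8(cv2.absdiff(im0,im1).max(2)>40);n,l,s,ce=cv2.connectedComponentsWithStats(df);print([list(k) for k in s[1:] if k[4]>8])
```

```text
scene 0 [280.41 237.88] [280.06 239.51] [-0.35  1.63] [  5  12  17   9 103]
scene 60 [314.66 222.57] [314.64 224.54] [-0.03  1.97] [ 7 12 14  8 85]
top 0 [260.38 247.02] [260.57 243.91] [ 0.19 -3.1 ] [  0   0  26  25 503]
-1.7386327432620021 0.08756170862824576
top 60 [297.26 242.43] [295.04 239.73] [-2.23 -2.7 ] [  0   0  26  26 532]
59.758019393318506 0.0860794099392844
[[np.int32(330), np.int32(190), np.int32(230), np.int32(230), np.int32(25347)], [np.int32(544), np.int32(199), np.int32(5), np.int32(5), np.int32(18)], [np.int32(494), np.int32(200), np.int32(19), np.int32(6), np.int32(45)], [np.int32(254), np.int32(202), np.int32(9), np.int32(8), np.int32(54)], [np.int32(462), np.int32(205), np.int32(14), np.int32(7), np.int32(57)], [np.int32(415), np.int32(213), np.int32(5), np.int32(4), np.int32(10)], [np.int32(287), np.int32(216), np.int32(11), np.int32(12), np.int32(68)], [np.int32(256), np.int32(220), np.int32(9), np.int32(9), np.int32(61)], [np.int32(287), np.int32(231), np.int32(21), np.int32(22), np.int32(247)], [np.int32(253), np.int32(239), np.int32(20), np.int32(19), np.int32(199)], [np.int32(304), np.int32(330), np.int32(4), np.int32(18), np.int32(55)], [np.int32(363), np.int32(331), np.int32(26), np.int32(24), np.int32(310)], [np.int32(309), np.int32(332), np.int32(28), np.int32(19), np.int32(212)], [np.int32(323), np.int32(373), np.int32(20), np.int32(15), np.int32(157)], [np.int32(503), np.int32(383), np.int32(57), np.int32(37), np.int32(1768)], [np.int32(374), np.int32(415), np.int32(4), np.int32(4), np.int32(11)], [np.int32(387), np.int32(418), np.int32(17), np.int32(2), np.int32(25)]]
```

```bash
python3 -c "
from plant import r
r.close_job()"
```

```text
the job is handed in; nothing more can be done
```

The carousel is one station on. As far as the pictures show, it is locked in the next hole with the plunger up. I handed the job in at about 11 s of the 38 s; no verdict is reported.

**What I did:** With the fingers shut I pressed the cap in to about 11 mm (7 to 8.5 N). I swept it about 50° counter-clockwise, then eased off to about 6 mm of travel. After that I pushed gently until the spring raised the plunger into the hole. I lifted straight off and the force dropped to zero.

**Last checks:**
- **Plunger and table:** In the side view the cap sits within 0.4 px of where a raised plunger at 60° should appear, relative to the starting picture. A plunger still held down between holes would be about 2.6 px off. The top view by eye agrees to about 2 px in an enlarged crop.
- **Vials:** All four look upright in their cups.
- **Bystanders:** Comparing before and after showed no change at the timer and the left-hand jar. The parked arm hid part of the right side, so the right-hand jar, dish and weight were not checked. The arm passed over them without a contact reading.

**What failed or disagreed:**
- My automatic cap mask in the top view failed because it merged with the dark worktop. I ignored its result.
- A short sideways reading of about 4 N appeared while the plunger was springing up. It was gone after the lift-off.

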